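Fill the pan of glass bars for preheating

TASK

Before the pan of glass bars goes into the kiln, complete its hexagon: stand the two tall thick glass bars from the bench upright in the two gaps of the ring in the round steel pan, one in each gap, down on the pan's floor. Set them down; do not drop them.

Things in the scene. Friction and masses are not known exactly. Their poses are not given: they have to be found in the camera images.
- bar_a: Tall cobalt blue glass bar standing on the bench: plain cylinder, 36 mm diameter, 110 mm tall, rims bevelled 4 mm, about 0.27 kg. Origin: centre of its underside; z up its axis. Its twin is the same; either may go in either gap.
- bar_b: Tall cobalt blue glass bar standing on the bench: plain cylinder, 36 mm diameter, 110 mm tall, rims bevelled 4 mm, about 0.27 kg. Origin: centre of its underside; z up its axis. Not wanted, among the two: a thin bar (20 mm diameter, 110 mm tall), a low fat stub (52 mm diameter, 45 mm tall), flat tweezers. Glass pieces stand 90 mm or more apart, centre to centre.
- gap_a (a point): Middle of one of the two opposite gaps in the round steel pan, which is fixed to the bench: 144 mm outside diameter, wall 4 mm thick, 45 mm high. Origin: on the pan's inner floor (6 mm above the bench), 44 mm from the pan's axis; z up, x along the line through both gaps. A tall bar here has 8 mm to each neighbour and 6 mm to the wall.
- gap_b (a point): Middle of the opposite gap, 88 mm from the first; origin and axes likewise. In the pan stand five loose short bars, 36 mm diameter, 50 mm tall (tops 56 mm above the bench): one in the middle and four in the ring round it, a hexagon at 44 mm spacing with these two places empty.
There are look-alikes about, which are no part of the job. Leave any green or orange look-alike of the bar_a alone.

How it is judged:
At the end, for the whole second after the job is handed in: One tall bar stands in each gap of the pan: its foot within 15 mm of the middle of the gap and no more than 8 mm above the pan's floor, within 10 degrees of upright, at rest and released (((horizontal distance between bar_a and gap_a below 0.015 m and z of bar_a in the frame of gap_a between -0.006 and 0.008 m and horizontal distance between bar_b and gap_b below 0.015 m and z of bar_b in the frame of gap_b between -0.006 and 0.008 m) or (horizontal distance between bar_a and gap_b below 0.015 m and z of bar_a in the frame of gap_b between -0.006 and 0.008 m and horizontal distance between bar_b and gap_a below 0.015 m and z of bar_b in the frame of gap_a between -0.006 and 0.008 m)) and angle between each of bar_a, bar_b's own z axis and vertical below 0.17 rad and linear speed of each of bar_a, bar_b below 0.03 m/s and angular speed of each of bar_a, bar_b below 0.3 rad/s); the robot touches nothing.
It fails at once if a tall bar is dropped (it moves faster than 0.7 m/s while its foot is less than 30 mm above the bench) ((height (world z) of bar_a below 0.03 m and linear speed of bar_a above 0.7 m/s) or (height (world z) of bar_b below 0.03 m and linear speed of bar_b above 0.7 m/s)).
It also fails if it takes over 61 s, if anything falls off the work surface, if the arm or the gripper's body presses on something with over 40 N, if the wrist force passes 120 N, or if a joint passes its speed limit or range.

ROBOT

A 6-joint arm with a two-finger parallel gripper is mounted at the origin on the work surface. World frame = base frame: x ahead of the robot, y to its left, z up, the work surface at z = 0. Lengths are in m, angles in rad, forces in N, time in s.
With the tool pointing down it reaches from about 0.3 to 0.825 m from the base axis. Payload 5.4 kg.
Tool frame: the origin (TCP) lies at the very end of the fingers, on their centre line; the grasp point (between the pads) lies 19 mm behind it; z points along the fingers, x is the direction in which the jaws open and shut, and the axes are right-handed (so a half turn about z gives the same grasp; the last joint's range is limited). The gripper opens to 92 mm and grips with 3 to 60 N. Pads are 20 mm wide; open, the fingers measure 128 mm over their backs; the gripper's body (75 mm by 189 mm) begins 69 mm behind the grasp point.
Start: joints at [-1.488, 0.158, 1.597, -0, 1.386, -0.21], TCP at [0.166, -0.551, 0.215] pointing down, gripper open.
Joint ranges: [-2.91, 2.91], [-0.94, 2.29], [0.18, 2.7], [-1.29, 4.43], [0.17, 2.64], [-3, 3]. Speed limits (rad/s): [2.57, 2.57, 3.14, 3.14, 3.14, 3.14].

INTERFACE

Orientations are given as a rotation vector (axis times angle).
In Python, from workcell import bot gives the robot as it stands. Calls block until the motion is done:
- bot.goto(position, orientation): joint-space move of the TCP to a pose.
- bot.line_to(position, rot=None, max_speed=0.15): straight line of the TCP; rot=None keeps the orientation; max_speed is the mean speed in m/s.
- bot.set_joints(angles): joint-space move.
- bot.set_gripper(opening, newtons=None): opening from 0.0 (shut) to 1.0 (fully open); newtons is the grip in N (None keeps the last); returns when the fingers have stopped.
- bot.hold(seconds).
- bot.inverse_kinematics(position, orientation): joint angles nearest the present ones, or None.
- bot.read_camera(name): name is "scene" or "top" or "wrist"; returns a dict with "pixels" (420x560x3 uint8, blue, green, red), "fx", "fy", "cx", "cy" (pixels), "R" (3x3) and "t" (3): a world point X has camera coordinates R X + t. Camera axes: x right, y down, z forward; pixel columns grow to the right and rows downward; lengths in m; the calibration is good to about 2 mm. A picture is of the moment at which its call begins. There is no depth.
A pose or a line that the arm cannot do raises bot.MotionError and nothing moves.
- bot.job_done(): hands the job in, once; it reports no verdict.
Readings, each from a call of its own:
- bot.current_clock(): time.
- bot.current_joints(): joint angles.
- bot.current_joint_vel(): joint speeds.
- bot.current_effort(): joint torques, N m.
- bot.current_ee_pos(): TCP position.
- bot.current_tool_rot(): TCP orientation.
- bot.current_contact_force(): force on the tool from outside, world axes, zero at the start.
- bot.current_ft_torque(): the same for the moment, N m.
- bot.current_opening(): opening from 0.0 (shut) to 1.0 (fully open).
Only numpy, scipy, OpenCV 4.12 (cv2) and the standard library are available. Lean on these libraries where they do the work, as an engineer would, in place of code of your own. Each camera call takes 0.05 s, during which the arm holds its last target.

## Working session

There is one attempt and no reset: what is moved stays moved. The work goes in short steps, each a Python script; the robot and the scene stay as the last script left them, time stands still between calls to the robot, and variables do not carry over. Pictures are saved under pics/ and viewed, and the job is handed in when it is done.

```bash
mkdir -p pics; ls
python3 - <<'E'
from workcell import bot
import cv2
for n in ["scene","top","wrist"]:
    c=bot.read_camera(n); cv2.imwrite(f"pics/{n}0.png",c["pixels"])
    print(n,c["fx"],c["cx"],c["cy"],c["R"],c["t"])
print(bot.current_clock(),bot.current_tool_rot())
E
```

```text
pics
scene 516.783817915394 276.90056048208163 206.07568969275607 [[-0.44196802  0.8970218  -0.00402097]
 [ 0.57130856  0.27802566 -0.77220998]
 [-0.69157125 -0.34358933 -0.63535468]] [ 0.21330225 -0.26968944  1.51226665]
top 540.8660760905061 272.2497768970148 211.75505896311125 [[-0.01409868 -0.99977488 -0.01585638]
 [-0.99182902  0.01599399 -0.12656775]
 [ 0.12679287  0.01394238 -0.99183123]] [0.02297468 0.50608225 0.9806539 ]
wrist 378.27212630411566 279.12456597249013 209.59271206943802 [[ 0.29032312 -0.9569268  -0.00189145]
 [-0.92037077 -0.27977237  0.2732125 ]
 [-0.26197354 -0.07757907 -0.96195184]] [-0.57344752 -0.03125445  0.39169542]
0.15 [-2.52087120e+00  1.87306539e+00  1.40879009e-03]
```

View pics/top0.png

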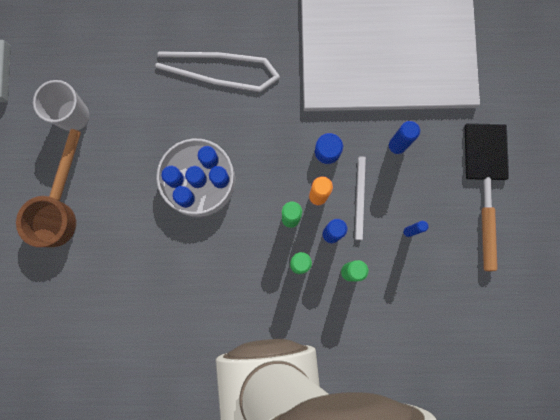

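View pics/scene0.png

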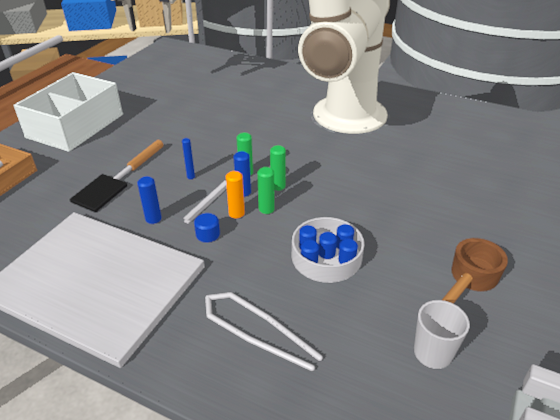

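View pics/wrist0.png

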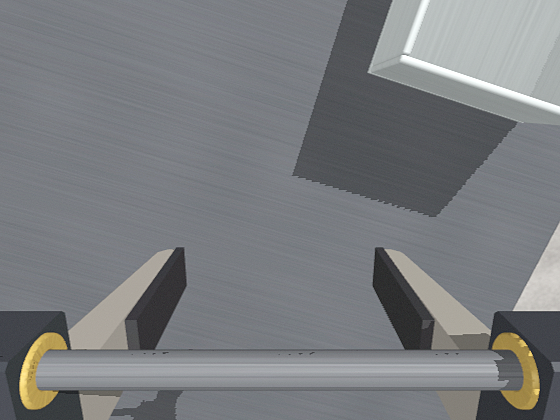

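The top view shows these candidates:
- Blue tall at (405,137) and blue tall at (335,231).
- Thin blue at (416,229) and fat stub at (329,149).
- Green at (291,214), (301,263) and (355,271), and orange at (320,191).
- Five short bars in the pan near (196,177).

My choice is the two thick tall blue bars at (405,137) and (335,231). I'll check both in close crops.

Run:
```python
import cv2
t=cv2.imread("pics/top0.png")
cv2.imwrite("pics/cropA.png",cv2.resize(t[100:290,270:450],None,fx=4,fy=3.15*4/3.15,interpolation=cv2.INTER_CUBIC)[:600] if 0 else cv2.resize(t[110:258,270:450],None,fx=4,fy=4,interpolation=cv2.INTER_CUBIC))
cv2.imwrite("pics/cropP.png",cv2.resize(t[130:225,145:245],None,fx=6,fy=6,interpolation=cv2.INTER_CUBIC))
s=cv2.imread("pics/scene0.png")
cv2.imwrite("pics/cropS.png",cv2.resize(s[125:285,130:370],None,fx=3.3,fy=3.3,interpolation=cv2.INTER_CUBIC))
```

```text
(no output)
```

View pics/cropA.png

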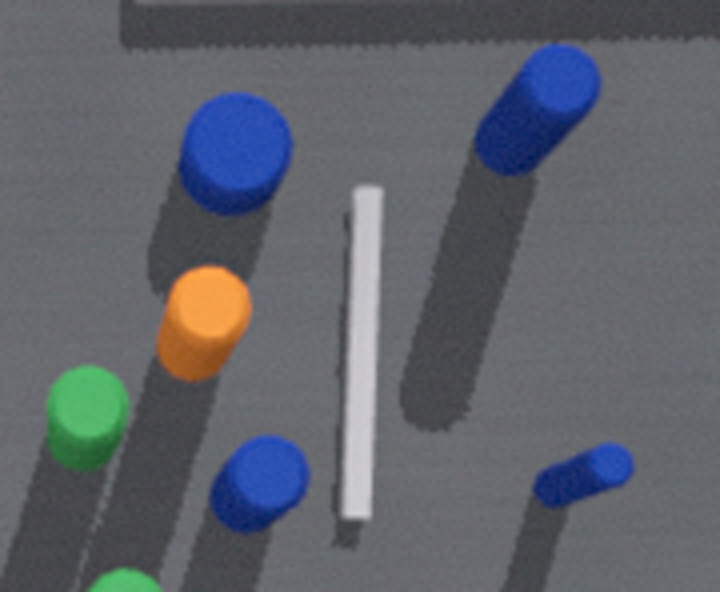

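View pics/cropP.png

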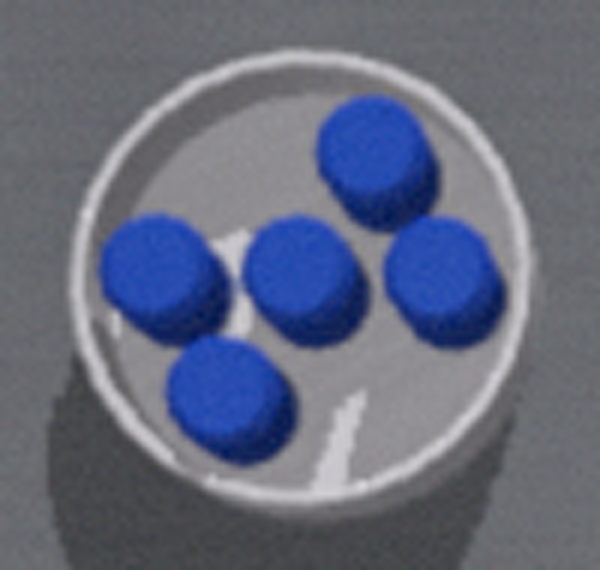

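View pics/cropS.png

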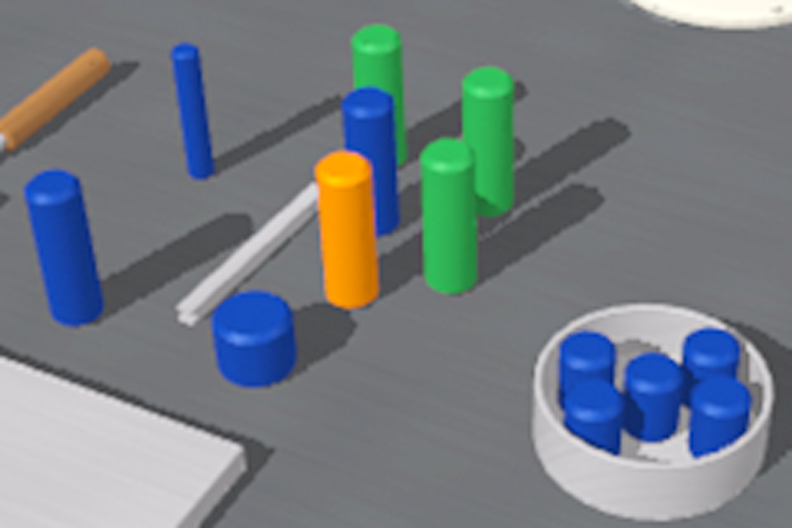

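The crops confirm it. The two thick tall blue bars are at (405,137) and (335,231); the one at (416,229) is thin and the one at (329,149) is the stub. The pan gaps are at the upper-left and lower-right of the middle bar. Next I'll localise by fitting silhouettes.

```bash
cat > h.py <<'E'
import numpy as np, cv2
from scipy.optimize import least_squares
from workcell import bot
def proj(c,X):
    P=np.asarray(X)@np.array(c["R"]).T+np.array(c["t"])
    return np.c_[c["fx"]*P[:,0]/P[:,2]+c["cx"],c["fy"]*P[:,1]/P[:,2]+c["cy"]]
def cyl(x,y,r,z0,z1):
    a=np.linspace(0,2*np.pi,48,endpoint=False);o=[]
    b=0.004
    for z,rr in((z0,r-b),(z0+b,r),(z1-b,r),(z1,r-b)):
        o.append(np.c_[x+rr*np.cos(a),y+rr*np.sin(a),np.full(48,z)])
    return np.vstack(o)
def hull(c,*a): return cv2.convexHull(proj(c,cyl(*a)).astype(np.float32))
def cen(h):
    m=cv2.moments(h); return np.array([m["m10"],m["m01"]])/m["m00"]
def ray(c,u,v,z):
    R=np.array(c["R"]);t=np.array(c["t"])
    d=R.T@np.array([(u-c["cx"])/c["fx"],(v-c["cy"])/c["fy"],1]);o=-R.T@t
    return (o+d*(z-o[2])/d[2])[:2]
def blue(c):
    p=cv2.cvtColor(c["pixels"],cv2.COLOR_BGR2HSV)
    return cv2.inRange(p,(105,120,40),(130,255,255))
def fit(c,uv,r,z0,z1):
    """fit one cylinder by mask centroid of the blob at uv"""
    n,l,s,ce=cv2.connectedComponentsWithStats(blue(c))
    k=l[uv[1],uv[0]]; assert k
    g=ray(c,*ce[k],(z0+z1)/2)
    f=lambda q:cen(hull(c,*q,r,z0,z1))-ce[k]
    q=least_squares(f,g,x_scale=.01,diff_step=1e-4).x
    return q,s[k,4],cv2.contourArea(hull(c,*q,r,z0,z1))
E
python3 - <<'E'
from h import *
t=bot.read_camera("top");s=bot.read_camera("scene")
for n,u,r,h in(("bar1",(405,137),.018,.11),("bar2",(335,231),.018,.11),("thin",(416,229),.01,.11),("stub",(329,149),.026,.045)):
    print(n,fit(t,u,r,0,h))
print("bar1 scene",fit(s,(150,200),.018,0,.11))
S=[]
for u in((172,176),(195,177),(219,177),(208,157),(183,197)):
    try: q=fit(t,u,.018,.006,.056);print(q)
    except AssertionError: print("x",u)
print("5 in scene")
# pan rim circle via brute view: top rim ellipse pixels by hand
for u,v in((145+298/6,130+50/6),(145+300/6,130+495/6),(145+72/6,130+275/6),(145+530/6,130+270/6)): print(ray(t,u,v,.045))
# greens/orange
for nm,lo,hi in(("g",(50,100,40),(80,255,255)),("o",(8,120,80),(20,255,255))):
    m=cv2.inRange(cv2.cvtColor(t["pixels"],cv2.COLOR_BGR2HSV),lo,hi);n,l,st,ce=cv2.connectedComponentsWithStats(m)
    print(nm,[(ray(t,*ce[i],.055).round(3)) for i in range(1,n) if st[i,4]>200])
E
```

```text
bar1 (array([ 0.63802265, -0.23006045]), np.int32(640), 662.3276557036443)
bar2 (array([ 0.46626939, -0.09641323]), np.int32(438), 458.9723998075351)
thin (array([ 0.46820322, -0.24334081]), np.int32(252), 260.8774593931157)
stub (array([ 0.62870304, -0.0932576 ]), np.int32(684), 700.3531207072083)
bar1 scene (array([ 0.63675253, -0.2314236 ]), np.int32(768), 786.010216192808)
(array([0.55822198, 0.19363709]), np.int32(691), 388.1115101923933)
(array([0.57602618, 0.1596534 ]), np.int32(337), 381.92416304850485)
(array([0.59470016, 0.12646905]), np.int32(675), 378.37793691514526)
(array([0.59470016, 0.12646905]), np.int32(675), 378.37793691514526)
(array([0.55822198, 0.19363709]), np.int32(691), 388.1115101923933)
5 in scene
[0.64671916 0.15952553]
[0.50567029 0.15832841]
[0.57599941 0.22988808]
[0.5751211  0.08685492]
g [array([ 0.499, -0.019]), array([ 0.41 , -0.035]), array([ 0.394, -0.132])]
o [array([0.523, 0.424]), array([ 0.542, -0.074]), array([ 0.448, -0.376])]
```

```bash
cat >> h.py <<'E'
def joint(c,P0,z0,z1,r=.018,box=None):
    m=blue(c)
    if box: x0,y0,x1,y1=box; k=np.zeros_like(m);k[y0:y1,x0:x1]=m[y0:y1,x0:x1];m=k
    m=cv2.GaussianBlur(m.astype(np.float32)/255,(0,0),1.5)
    def f(q):
        im=np.zeros(m.shape,np.uint8)
        for x,y in q.reshape(-1,2): cv2.fillConvexPoly(im,np.round(hull(c,x,y,r,z0,z1)*16).astype(np.int32),255,cv2.LINE_AA,4)
        return (cv2.GaussianBlur(im.astype(np.float32)/255,(0,0),1.5)-m).ravel()
    s=least_squares(f,np.asarray(P0).ravel(),diff_step=2e-3,x_scale=.01)
    return s.x.reshape(-1,2),s.cost
E
python3 - <<'E'
from h import *
t=bot.read_camera("top")
P0=[ray(t,145+u/6,130+v/6,.056) for u,v in((297,262),(372,150),(155,262),(438,265),(225,388))]
print(np.round(P0,4))
P,c=joint(t,P0,.006,.056,box=(155,138,240,217));print(P.round(4),c)
d=P-P[0];print(np.hypot(*d.T),np.degrees(np.arctan2(d[:,1],d[:,0])))
s=bot.read_camera("scene")
P2,c2=joint(s,P,.006,.056,box=(290,215,365,280));print("scene",P2.round(4),c2)
E
```

```text
[[0.5767 0.1578]
 [0.6116 0.1347]
 [0.5774 0.2017]
 [0.575  0.1143]
 [0.5377 0.1798]]
[[0.5761 0.1606]
 [0.6127 0.1358]
 [0.5766 0.2035]
 [0.5763 0.1163]
 [0.5392 0.1838]] 50.80146
[0.         0.04419366 0.04288041 0.04426523 0.04362857] [  0.         -34.06883043  89.31297176 -89.83381576 147.86293741]
scene [[0.577  0.1552]
 [0.5898 0.1325]
 [0.5642 0.1953]
 [0.5775 0.1178]
 [0.5412 0.1827]] 28.347221
```

```bash
cat >> h.py <<'E'
from scipy.spatial.transform import Rotation as Ro
def rv(deg):
    a=np.radians(deg);c,s=np.cos(a),np.sin(a)
    return Ro.from_matrix(np.array([[c,s,0],[s,-c,0],[0,0,-1]])).as_rotvec()
BAR=[(0.6374,-0.2305),(0.4663,-0.0964)]
TH=-70
E
python3 - <<'E'
from h import *
for p in BAR+[(.538,.138),(.615,.180)]:
  for th in(-70,110): print(p,th,bot.inverse_kinematics((*p,.066),rv(th)),)
bot.set_gripper(0.64)
bot.goto((*BAR[0],.21),rv(TH))
c=bot.read_camera("wrist");cv2.imwrite("pics/w1.png",c["pixels"])
q=proj(c,[[*BAR[0],.11],[*BAR[0],0]]);print(q,bot.current_clock(),bot.current_opening(),bot.current_ee_pos())
E
```

```text
(0.6374, -0.2305) -70 [-5.24826111e-01  5.54937272e-01  1.39776885e+00 -4.44089210e-16
  1.18888653e+00  6.96904365e-01]
(0.6374, -0.2305) 110 [-5.24826111e-01  5.54937272e-01  1.39776885e+00 -4.44089210e-16
  1.18888653e+00 -2.44468829e+00]
(0.4663, -0.0964) -70 [-4.58407843e-01  7.95902227e-02  1.99969660e+00 -4.44089210e-16
  1.06230583e+00  7.63322634e-01]
(0.4663, -0.0964) 110 [-4.58407843e-01  7.95902227e-02  1.99969660e+00 -4.44089210e-16
  1.06230583e+00 -2.37827002e+00]
(0.538, 0.138) -70 [ 3.35054264e-02  2.71901345e-01  1.77758209e+00 -4.44089210e-16
  1.09210922e+00  1.25523590e+00]
(0.538, 0.138) 110 [ 3.35054264e-02  2.71901345e-01  1.77758209e+00 -4.44089210e-16
  1.09210922e+00 -1.88635675e+00]
(0.615, 0.18) -70 [ 9.65113023e-02  4.68886633e-01  1.51918359e+00 -4.44089210e-16
  1.15352244e+00  1.31824178e+00]
(0.615, 0.18) 110 [ 9.65113023e-02  4.68886633e-01  1.51918359e+00 -4.44089210e-16
  1.15352244e+00 -1.82335087e+00]
[[278.6094667  209.79031877]
 [278.74219598 180.31477851]] 3.0917 0.6451017854839902 [ 0.63691984 -0.23167607  0.21009439]
```

View pics/w1.png

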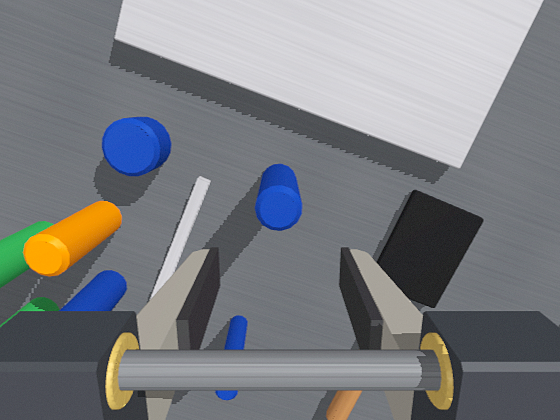

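The wrist view shows the thick bar with its top at about (279,208), against a predicted (278.6,209.8). That agrees to 1–2 mm, so I'll grasp it.

Run:
```python
from h import *
c=bot.read_camera("wrist")
q,a,b=fit(c,(279,208),.018,0,.11);print(q,a,b)
p=(np.array(BAR[0])+q)/2
bot.line_to((*p,.12),max_speed=.2)
bot.line_to((*p,.062),max_speed=.1)
print(bot.current_contact_force())
bot.set_gripper(0.2,25)
print(bot.current_opening(),bot.current_contact_force(),bot.current_ee_pos())
bot.line_to((*p,.10),max_speed=.1)
bot.line_to((*p,.20),max_speed=.2)
print(bot.current_opening(),bot.current_contact_force(),bot.current_clock())
c=bot.read_camera("wrist");cv2.imwrite("pics/w2.png",c["pixels"])
```

```text
[ 0.63773173 -0.23007483] 2457 2494.7099226102
[0.20330871 0.59686999 0.60193415]
0.38501631742533327 [-0.3201905   0.33406801  1.75804818] [ 0.63795604 -0.23053705  0.06263713]
0.385062466371698 [ 0.33632437 -0.0171466  -3.9055526 ] 6.1333
```

View pics/w2.png

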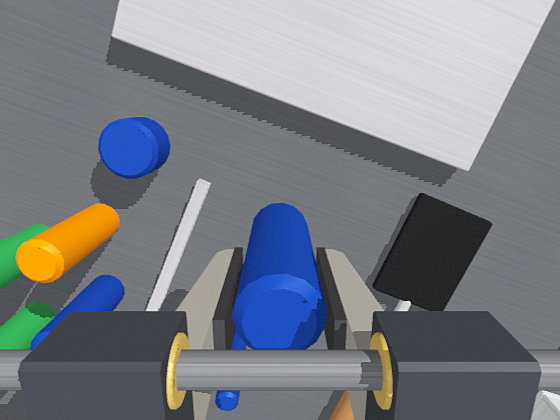

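The bar is held upright. Next I'll hover short of the pan for a refining wrist look at the ring.

Run:
```python
from h import *
p=bot.current_ee_pos()
bot.line_to((p[0],p[1],.25),max_speed=.2)
bot.goto((.492,.128,.25),rv(TH)); bot.hold(.2)
c=bot.read_camera("wrist");cv2.imwrite("pics/w3.png",c["pixels"])
import pickle;pickle.dump(c,open("w3.pkl","wb"))
print(proj(c,[[.576,.1595,.056],[.538,.138,.006],[.615,.180,.006]]),bot.current_clock(),bot.current_ee_pos())
```

```text
[[277.87921706  89.00498702]
 [284.74409792 132.49979559]
 [272.17684419  45.46365291]] 8.2667 [0.49243435 0.1273913  0.24994613]
```

View pics/w3.png

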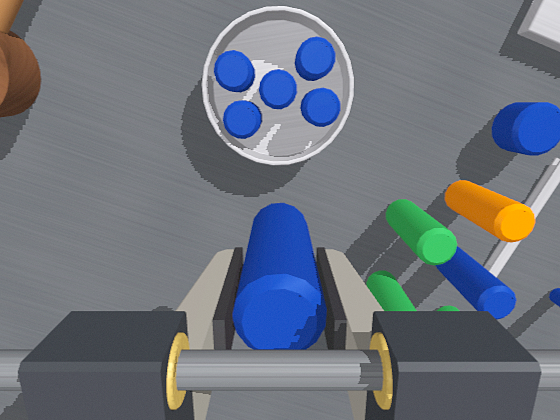

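Run:
```python
from h import *
import pickle;c=pickle.load(open("w3.pkl","rb"))
P0=[[0.5761,0.1606],[0.6127,0.1358],[0.5766,0.2035],[0.5763,0.1163],[0.5392,0.1838]]
P,k=joint(c,P0,.006,.056,box=(205,20,350,160));print(P.round(4),k)
d=P-P[0];print(np.hypot(*d.T).round(4),np.degrees(np.arctan2(d[:,1],d[:,0])).round(1),P.mean(0))
# pan rim fit
g=cv2.cvtColor(c["pixels"],cv2.COLOR_BGR2GRAY)
for u,v in((278,7),(278,164),(203,85),(353,85)): print(ray(c,u,v,.045))
# gap points from bars: mean of neighbours pairs
gb=np.array
print("gap1 est",P[1]+P[2]-P[0],"gap2",P[3]+P[4]-P[0])
```

```text
[[0.576  0.1598]
 [0.6136 0.1368]
 [0.5771 0.2041]
 [0.5749 0.1157]
 [0.5383 0.1831]] 81.66078
[0.     0.0441 0.0443 0.0441 0.0443] [  0.  -31.5  88.6 -91.3 148.2] [0.5759822  0.15992579]
[0.64214326 0.18346115]
[0.50931932 0.13517699]
[0.55550701 0.22726491]
[0.60396813 0.09428913]
gap1 est [0.61467336 0.18105727] gap2 [0.5373046  0.13903711]
```

The ring fit matches: centre (0.576,0.160), gaps at (0.6147,0.1809) and (0.5373,0.1389). I'll place the first bar in the far gap.

```bash
cat >> h.py <<'E'
G1=np.array((.6147,.1809));G2=np.array((.5373,.1389))
def place(g):
    bot.line_to((*g,.25),max_speed=.2)
    bot.line_to((*g,.13),max_speed=.15); bot.hold(.1)
    f0=bot.current_contact_force();print(f0,bot.current_ee_pos())
    bot.line_to((*g,.074),max_speed=.05)
    z=.074
    f=bot.current_contact_force();print("low",f)
    while z>.0655:
        z-=.001; bot.line_to((*g,z),max_speed=.02)
        f=bot.current_contact_force()
        if f[2]-f0[2]>2.5: break
    print("z",z,f,bot.current_ee_pos())
E
python3 - <<'E'
from h import *
place(G1);print(bot.current_clock())
c=bot.read_camera("wrist");cv2.imwrite("pics/w4.png",c["pixels"])
c=bot.read_camera("scene");cv2.imwrite("pics/s4.png",cv2.resize(c["pixels"][120:300,200:440],None,fx=3,fy=3))
E
```

```text
[-0.25195849 -0.33405377 -2.71352626] [0.61578808 0.18099918 0.13178195]
low [ 0.02022787 -0.45054209 -3.45463637]
z 0.06799999999999999 [-1.19803912  0.08417493  1.65632655] [0.61508413 0.18097625 0.06861888]
12.9
```

View pics/s4.png

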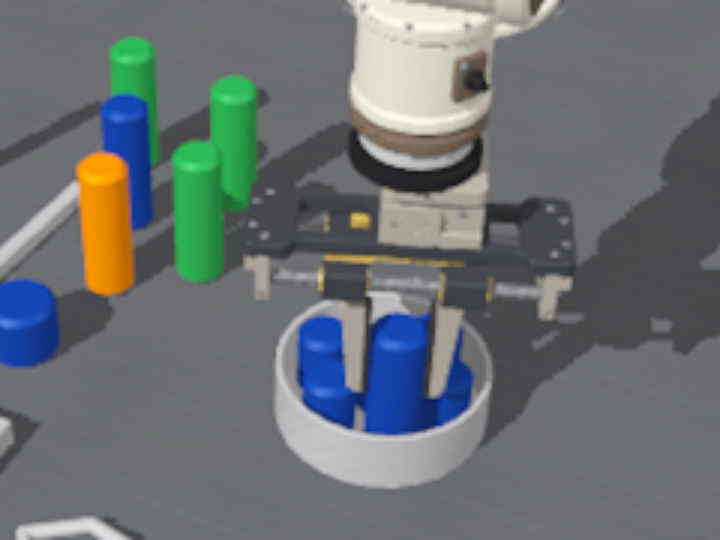

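View pics/w4.png

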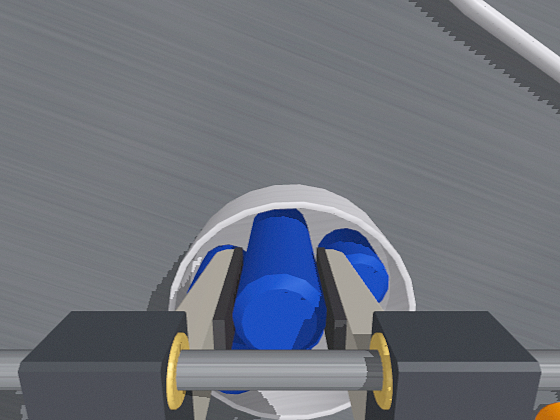

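The bar touched the floor at the expected height (TCP 0.0686) and stands upright between its neighbours. I'll release it, retreat and fetch the second.

Run:
```python
from h import *
bot.set_gripper(0.62)
bot.line_to((*G1,.12),max_speed=.08)
bot.line_to((*G1,.25),max_speed=.25)
T2=-80
bot.goto((*BAR[1],.22),rv(T2)); bot.hold(.15)
c=bot.read_camera("wrist");cv2.imwrite("pics/w5.png",c["pixels"])
t=bot.read_camera("top");cv2.imwrite("pics/t5.png",cv2.resize(t["pixels"][120:290,140:380],None,fx=3,fy=3))
u=proj(c,[[*BAR[1],.09]])[0];print(u,bot.current_clock())
q=fit(c,tuple(proj(c,[[*BAR[1],.1]])[0].astype(int)),.018,0,.11);print(q)
```

```text
[280.63594681 201.54744263] 16.4167
(array([ 0.46597768, -0.09612216]), np.int32(2297), 2337.0251080677845)
```

View pics/w5.png

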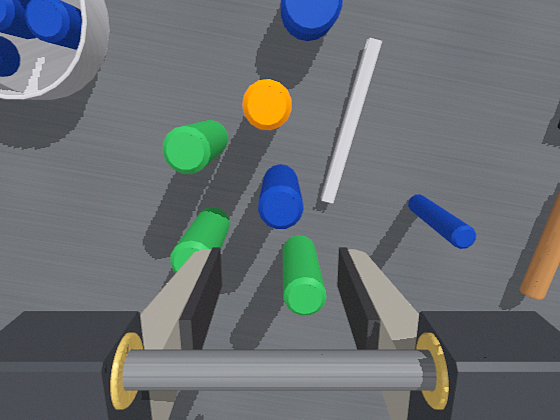

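View pics/t5.png

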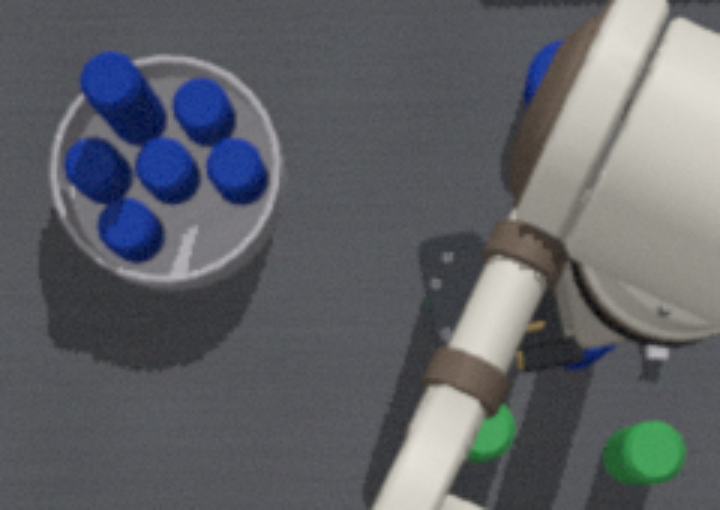

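The first bar stands in its gap, with its top at (118,85) in the top crop. The wrist view shows the second blue bar at (280,200), clear of the green bars at (202,240) and (303,275) and the orange one at (267,104). I'll grasp it.

Run:
```python
from h import *
p=np.array([.4661,-.0963])
bot.line_to((*p,.125),max_speed=.2)
bot.line_to((*p,.062),max_speed=.1)
print(bot.current_contact_force())
bot.set_gripper(0.2,25)
print(bot.current_opening(),bot.current_contact_force(),bot.current_ee_pos())
bot.line_to((*p,.10),max_speed=.08)
bot.line_to((*p,.26),max_speed=.2)
g=np.array((.45,.09))
bot.goto((*g,.26),rv(-70));bot.hold(.2)
print(bot.current_opening(),bot.current_clock())
c=bot.read_camera("wrist");cv2.imwrite("pics/w6.png",c["pixels"])
print(proj(c,[[.576,.1599,.056],[*G2,.006],[*G1,.116]]))
```

```text
[ 0.42057839  0.97256038 -0.05818016]
0.385200740096774 [ 0.27401268 -0.79323522  1.15980574] [ 0.46653114 -0.09657644  0.06249008]
0.3873857959959078 20.825
[[253.18033606  27.87269274]
 [263.18837615  81.47613932]
 [237.49889344 -53.82424461]]
```

View pics/w6.png

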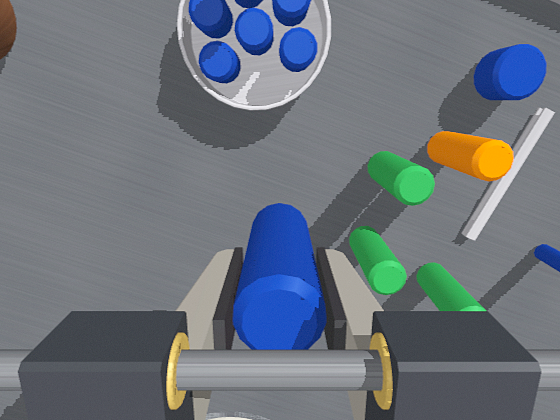

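The second bar is held upright. The middle short bar is at (254,30), as predicted at (253,28), and the near gap at about (263,81) is clear. I'll place it.

Run:
```python
from h import *
place(G2);print(bot.current_clock())
c=bot.read_camera("wrist");cv2.imwrite("pics/w7.png",c["pixels"])
c=bot.read_camera("scene");cv2.imwrite("pics/s7.png",cv2.resize(c["pixels"][120:300,200:440],None,fx=3,fy=3))
```

```text
[-0.06253751  0.42498849 -2.84449569] [0.53837578 0.13892091 0.13157588]
low [ 0.13960361  0.35735764 -3.11281301]
z 0.06799999999999999 [-1.38495647 -0.19012017  0.88582469] [0.53773651 0.13892746 0.06854686]
25.3417
```

View pics/s7.png

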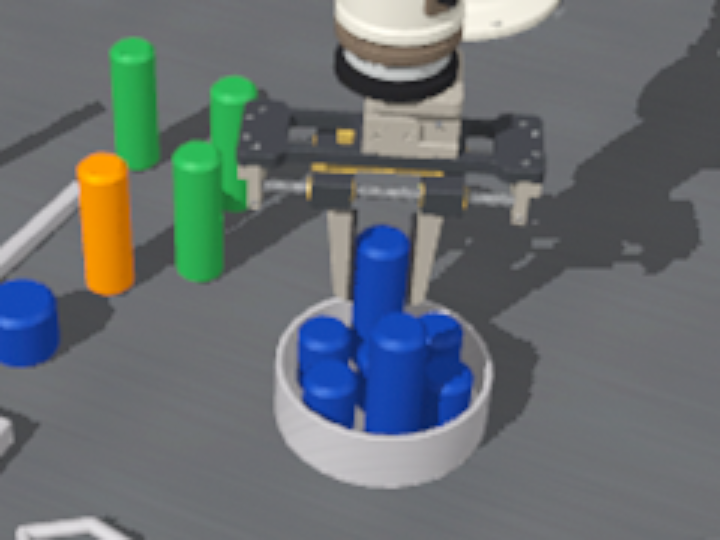

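View pics/w7.png

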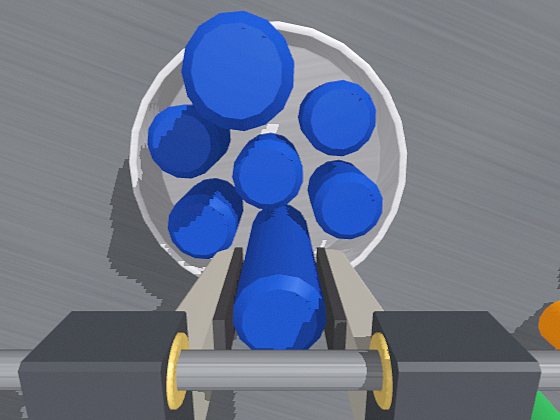

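The second bar touched down at the same height (TCP 0.0685) and both bars look upright. I'll release, retreat and check.

Run:
```python
from h import *
bot.set_gripper(0.62)
bot.line_to((*G2,.12),max_speed=.08)
bot.line_to((*G2,.25),max_speed=.25)
bot.goto((.42,-.25,.28),rv(TH)); bot.hold(.2)
print(bot.current_clock(),bot.current_contact_force())
t=bot.read_camera("top");s=bot.read_camera("scene")
im=t["pixels"].copy()
for nm,g in(("far",G1),("near",G2)):
    print(nm,proj(t,[[*g,.116],[*g,.006]]).round(1).tolist())
    cv2.polylines(im,[np.round(hull(t,*g,.018,.006,.116)).astype(np.int32)],True,(0,255,255),1)
cv2.imwrite("pics/t8.png",np.hstack([cv2.resize(i[120:240,140:260],None,fx=3.3,fy=3.3) for i in(t["pixels"],im)]))
im=s["pixels"].copy()
for g in(G1,G2): cv2.polylines(im,[np.round(hull(s,*g,.018,.006,.116)).astype(np.int32)],True,(0,255,255),1)
cv2.imwrite("pics/s8.png",np.hstack([cv2.resize(i[170:300,270:390],None,fx=3.3,fy=3.3) for i in(s["pixels"],im)]))
P0=[G1,G2,[0.576,0.1598],[0.6136,0.1368],[0.5771,0.2041],[0.5749,0.1157],[0.5383,0.1831]]
```

```text
29.1167 [-0.87343514 -0.0530639  -1.14872458]
far [[176.0, 145.8], [186.8, 159.7]]
near [[199.8, 189.0], [208.3, 198.6]]
```

View pics/t8.png

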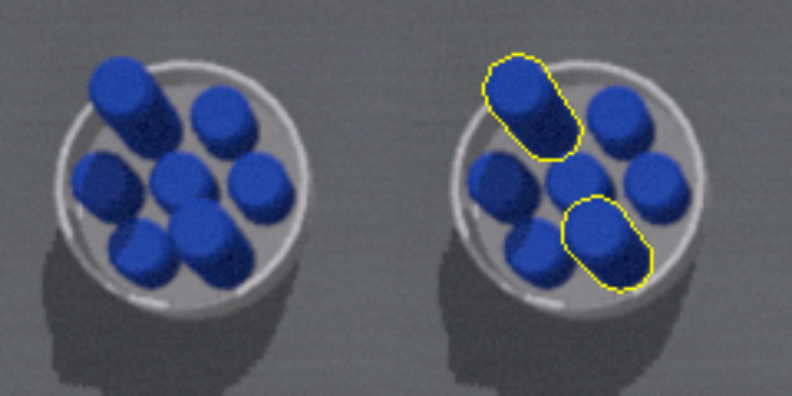

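View pics/s8.png

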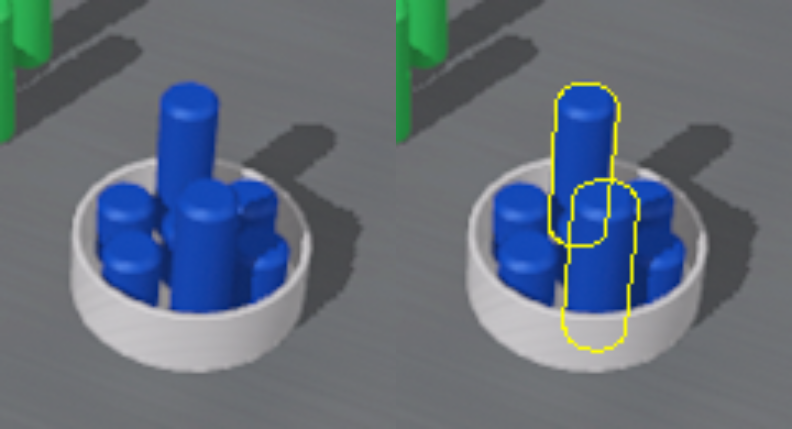

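Both placed bars fill their predicted outlines in both views, upright and down in the pan. The five short bars are undisturbed and the arm is clear. Handing in.

Run:
```python
from workcell import bot
bot.job_done(); print(bot.current_clock())
```

```text
the job is handed in; nothing more can be done
the job is handed in; nothing more can be done
```

I stood both tall thick cobalt bars in the two gaps of the pan and handed the job in. The clock read about 29 s of the 61 s allowed; handing in reported no verdict.

- **Placing:** Each bar was lowered until it touched, then released. Touchdown came with the TCP at 0.0686 m and 0.0685 m, where the pan floor should be. No force I read went above about 5 N.
- **Last checks:** In the top and scene cameras, both bars match the outlines predicted for upright bars at the gap centres to within about 1–2 pixels (2–3 mm). The hexagon is complete, with the five short bars standing as before, and the gripper is well clear of everything.
- **Disagreement:** My early scene-camera fit of the ring was off by up to about 2 cm, because the pan wall hides part of the bars there. I dropped it; the top and wrist fits agreed to about 2 mm, and I used the wrist fit.

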